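Wind back the box loader and load a round box

ROBOT

A 6-joint arm with a two-finger parallel gripper is mounted at the origin on a cart in front of the work surface, level with it; the furniture and walls round the work are solid. World frame = base frame: x ahead of the robot, y to its left, z up, the work surface at z = 0. Lengths are in m, angles in rad, forces in N, time in s.
With the tool pointing down it reaches from about 0.3 to 0.875 m from the base axis. Payload 6.4 kg.
Tool frame: the origin (TCP) lies at the very end of the fingers, on their centre line; the grasp point (between the pads) lies 19 mm behind it; z points along the fingers, y is the line along which they close (so a half turn about z gives the same grasp; the last joint's range is limited). The gripper opens to 85 mm and grips with 20 to 120 N. Pads are 22 mm wide; open, the fingers measure 114 mm over their backs; the gripper's body (76 mm by 85 mm) begins 54 mm behind the grasp point. The pads swing forward as they close: fully open they stand 13 mm farther back than shut.
Start: joints at [-1.494, 0.181, 1.607, -0, 1.354, -0.206], TCP at [0.16, -0.552, 0.231] pointing down, gripper open.
Joint ranges: [-2.99, 2.99], [-0.89, 2.07], [0.3, 2.58], [-1.14, 4.28], [0, 2.63], [-3.12, 3.12]. Speed limits (rad/s): [2.57, 2.57, 3.01, 3.14, 3.14, 3.14].

INTERFACE

Orientations are given as a unit quaternion [w, x, y, z].
In Python, from bench import * gives the robot as it stands. The module is installed in compiled form; this text tells all that it offers.
- The arm moves only by the tool arm_command, never from a script. Its arguments are lists of equal length, an entry for each row: "dp": the shift along the tool's x, y, z in units of 0.25 m (1.0 is 0.25 m), a list of three; "turn": the turn, a rotation vector about the tool's x, y, z in units of 30 degrees (1.0 is 30 degrees), a list of three; "jaw": the opening, from 0 (shut) to 1 (fully open). A call has 1 to 5 rows; each row is the pose to reach, as a shift and turn from the pose commanded when the call began, along the tool's axes at that moment; what a row does not reach only later rows make up. A row lasts 1/8 s, in which the tool goes at most 62.5 mm and 10.7 degrees, less where a joint would pass 70% of its speed; a pose out of reach is approached as far as the arm can. A call with a number of a shift or a turn outside -1 to 1 is refused whole. A call with a gripper value outside its range is refused whole. The fingers move at their own pace and stop on an object; the grip force is fixed at half the most. Time passes only in rows, so rows that repeat a pose let the fingers close. It gives the time, the measured TCP pose, the force, the opening and the grip force at its end, in the units of the state.
- get_obs(): the state, without advancing time (a new reading comes with each control period).
- camera(name): name is "scene" or "top"; returns the picture (400x640x3 uint8, blue, green, red); there is no depth.
- get_calibration(name): a dict with "camera_matrix" (3x3 intrinsics, pixels), "R" (3x3) and "t" (3): a world point X has camera coordinates R X + t. Camera axes: x right, y down, z forward; pixel columns grow to the right and rows downward; lengths in m; the calibration is good to about 2 mm. A picture is of the moment at which its call begins. get_calibration takes no time and is no camera call.
- hand_in(): hands the job in; it is judged then, once.
The state is a dict: "time_s": time; "q": joint angles; "dq": joint speeds; "joint_efforts": joint torques, N m; "eef_pos": TCP position; "eef_rot": TCP orientation; "wrist_force": force on the tool from outside, world axes, zero at the start; "torque": the same for the moment, N m; "opening": opening from 0.0 (shut) to 1.0 (fully open); "grasp_force": force on a finger pad.
Only numpy, scipy, OpenCV 4.12 (cv2) and the standard library are available. Lean on these libraries where they do the work, as an engineer would, in place of code of your own. Each camera call takes 0.05 s, during which the arm holds its last target. There are 200 camera calls.

TASK

Rewind the box loader: drive the red finger cup of the crank round clockwise (seen from above) until the resistance suddenly drops away and the orange tell-tale sinks, and stop within half a turn of that. Then slide the tall round box along the table, upright, between the rails until it is wholly inside the channel mouth; the box must not shove the blue pusher past that half turn either. Leave the low round box and the red chocolate bar alone.

Things in the scene. Friction and masses are not known exactly. Their poses are not given: they have to be found in the camera images.
- loader: Hand-cranked box loader screwed to the table; its place and yaw differ each time. Origin: on the table in the middle of the channel mouth; +x leads into the channel (away from the robot), +y left, z up. To the right of the channel stands a white gear housing, x -30 to 165, y -190 to -70 mm, 68 mm high, with the crank and the tell-tale on top.
- mouth (a point): Middle of the channel mouth, on the table. Two aluminium rails, 22 mm high, 8 mm thick, 106 mm apart inside, form the channel from the loader's x = 0 to 185 mm. It has no floor: things slide in on the table. In front of the mouth the rails flare out to about 145 mm apart at x = -44 mm.
- crank_axis (a point): Point on the vertical axis of the crank, 105 mm above the table (level with the rim of the cup); at x 30, y -150 mm in the loader's frame.
- cup (a point): Centre of the mouth of the red finger cup on the crank arm, 50 mm from the crank axis, 105 mm above the table. Cup 60 mm across outside, about 52 inside (48 at the floor), floor 18 mm below this point. Moving it takes about 5 to 12 N while the brake drags (less is left once you stand still), under 2 N after. Closed fingers standing loosely in it, clear of its floor, drive it without turning.
- crank (a joint): Crank angle in rad, growing clockwise seen from above; 9 mm of pusher travel per rad. It starts anywhere from 0 to 6 and needs some 1.2 to 2.5 turns. At the release it goes light at once; over half a turn later comes a hard end stop, which must not be reached. The crank stays where it is left.
- pusher (a joint): Travel of the blue pusher into the channel, in m, from 0 (at the mouth) upwards; driven by the crank. Its plate, 12 to 52 mm above the table and 96 mm wide, closes the channel so that no box goes in until it is wound back. After the release it can be shoved farther back by about 4 N.
- pusher_face (a point): Middle of the front face of the pusher, towards the mouth, 32 mm above the table.
- telltale (a joint): Height in m of the orange-capped brake pin on the far end of the housing (x 150, y -90 mm in the loader's frame; cap 16 mm across): about 0 while the brake drags on the bar, about -0.010 once the brake has let go and the pin has dropped. It is not to be pressed by the robot: it drops when the bar has passed.
- round_box: Tall round chip-wood box, 90 mm diameter, 58 mm high, closed, about 0.1 kg, too wide to grasp. Origin: centre of its underside; z up. Starts upright on the table in front of the mouth, its centre 95 to 135 mm before it and up to 55 mm to either side of the channel's middle line.
- low_box: Low round chip-wood box, 90 mm diameter, 36 mm high, to the left; a bystander. Origin: centre of its underside.
- choc_bar: Red chocolate bar, 56 x 139 x 11 mm, lying on the table in front of the housing, to the right of the tall box; a bystander. Origin: centre of its underside, y along its length.

How it is judged:
By the outcome, as a careful person would: the job done as asked, in the order asked, and still so for the second after the job is handed in, with the robot touching nothing.
It also fails if it takes over 72 s, if anything falls off the work surface, if the arm or the gripper's body presses on something with over 40 N, if the wrist force passes 120 N, or if a joint passes its speed limit or range.

## Working session

There is one attempt and no reset: what is moved stays moved. The work goes in short steps, Python scripts to look and compute and a tool call to move; the robot and the scene stay as the last step left them, time stands still between calls to the robot, and variables do not carry over. Pictures are saved under pics/ and viewed, at most 10 in all, crops included, and the job is handed in when it is done.

Besides the shell and the picture viewer there is one more tool, called after "Request:" as name(argument=value, ...) on one line, values as JSON. arm_command: Moves the arm, as the interface text tells. Its arguments: {"type":"object","properties":{"dp":{"type":"array"},"turn":{"type":"array"},"jaw":{"type":"array"}},"required":["dp","turn","jaw"]}

```bash
mkdir -p pics
python3 - <<'E'
from bench import *
import cv2,numpy as np
for n in("scene","top"):
    im=camera(n); cv2.imwrite(f"pics/{n}0.png",im)
    c=get_calibration(n); print(n,np.round(c["camera_matrix"],1).tolist(),np.round(c["R"],3).tolist(),np.round(c["t"],3).tolist())
o=get_obs(); print(o)
E
```

```text
scene [[469.0, 0.0, 321.9], [0.0, 469.0, 200.6], [0.0, 0.0, 1.0]] [[0.435, 0.9, -0.022], [0.486, -0.256, -0.836], [-0.758, 0.353, -0.548]] [-0.114, -0.228, 1.743]
top [[419.4, 0.0, 317.9], [0.0, 419.4, 203.1], [0.0, 0.0, 1.0]] [[-0.007, -1.0, 0.013], [-0.987, 0.005, -0.162], [0.162, -0.014, -0.987]] [-0.136, 0.564, 1.025]
{'time_s': 0.1, 'q': array([-1.49429327e+00,  1.81471144e-01,  1.60789440e+00,  3.45479088e-05,
        1.35380350e+00, -2.06336125e-01]), 'dq': array([-0.00073529, -0.00204173, -0.00227286, -0.00013148,  0.00052844,
       -0.00057773]), 'joint_efforts': array([ 8.83326647e-04, -4.45878088e+01, -3.52237809e+01, -2.44092071e-04,
        4.13913396e-03, -9.63494074e-06]), 'eef_pos': array([ 0.16044207, -0.55165355,  0.23047835]), 'eef_rot': array([-7.85441835e-04,  9.90017123e-01,  1.40944935e-01,  6.79614399e-05]), 'wrist_force': array([ 0.07728333, -0.19668199,  0.78541144]), 'torque': array([-0.05441487, -0.03335966, -0.01255682]), 'grasp_force': 0.0, 'opening': 0.9996962925174517}
```

View pics/scene0.png

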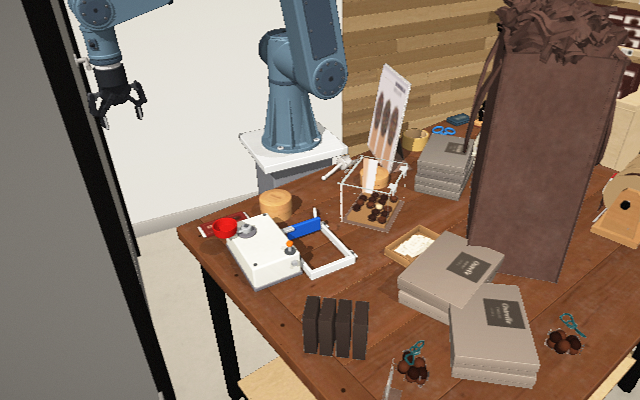

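View pics/top0.png

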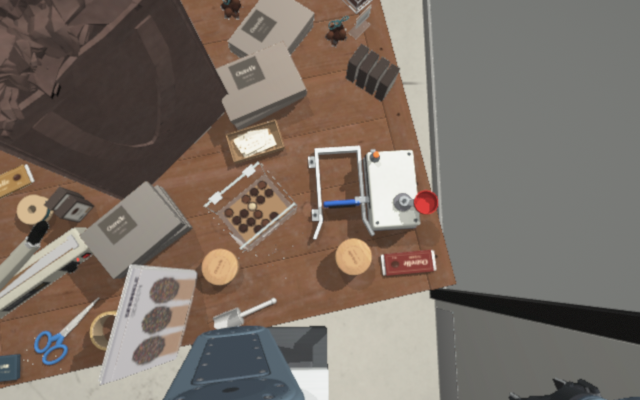

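The scene shows the white housing in the middle-left, with the cup at (227,228), the orange tell-tale at (290,245) and the tall box at (275,205). In the top view the cup is at (426,203), hub (403,201), tell-tale (376,155), tall box (353,257), pusher (340,203) and bar (408,263).

```bash
cat > h.py <<'E'
from bench import *
import cv2,numpy as np
C={n:get_calibration(n) for n in("scene","top")}
C={n:tuple(np.array(c[k],float) for k in("camera_matrix","R","t")) for n,c in C.items()}
def ray(n,p):
    K,R,t=C[n]; d=R.T@np.linalg.solve(K,[p[0],p[1],1.]); return -R.T@t,d/np.linalg.norm(d)
def onz(n,p,z):
    o,d=ray(n,p); return o+d*(z-o[2])/d[2]
def tri(ps,pt):
    K={n:C[n][0]@np.c_[C[n][1],C[n][2]] for n in C}
    X=cv2.triangulatePoints(K["scene"],K["top"],np.float64(ps).reshape(2,1),np.float64(pt).reshape(2,1)).ravel(); return X[:3]/X[3]
def proj(n,X):
    K,R,t=C[n]; c=K@(R@np.asarray(X)+t); return c[:2]/c[2]
def mask(im,lo,hi,roi):
    h=cv2.cvtColor(im,cv2.COLOR_BGR2HSV); m=cv2.inRange(h,np.array(lo),np.array(hi))
    r=np.zeros_like(m); x0,y0,x1,y1=roi; r[y0:y1,x0:x1]=m[y0:y1,x0:x1]; return r
def blob(m):
    cs,_=cv2.findContours(m,cv2.RETR_EXTERNAL,cv2.CHAIN_APPROX_NONE); return max(cs,key=cv2.contourArea) if cs else None
def cen(c):
    m=cv2.moments(c); return np.array([m["m10"],m["m01"]])/m["m00"]
E
python3 - <<'E'
from h import *
np.set_printoptions(precision=4,suppress=True)
s=cv2.imread("pics/scene0.png");t=cv2.imread("pics/top0.png")
R=lambda im,roi:blob(mask(im,(0,170,90),(6,255,255),roi)|mask(im,(174,170,90),(180,255,255),roi))
cs,ct=R(s,(195,205,245,245)),R(t,(405,185,445,220))
for n,c in(("scene",cs),("top",ct)): print("cup",n,cv2.boundingRect(c),cen(c),cv2.contourArea(c),"z105",onz(n,cen(c),.105))
print("cup tri",tri(cen(cs),cen(ct)))
for roi,im,n in(((275,230,300,258),s,"scene"),((365,145,385,165),t,"top")):
    c=blob(mask(im,(6,170,150),(20,255,255),roi)); print("tt",n,cv2.boundingRect(c),cen(c)); 
    if n=="scene":a=cen(c)
    else: print(tri(a,cen(c)))
c=blob(mask(t,(100,150,60),(125,255,255),(315,190,375,215)));print("blue",cv2.minAreaRect(c),[onz("top",p,.052)for p in cv2.boxPoints(cv2.minAreaRect(c))])
c=blob(mask(t,(0,0,190),(180,40,255),(364,145,425,235)));r=cv2.minAreaRect(c);print("hous",r,[onz("top",p,.068)for p in cv2.boxPoints(r)])
up=lambda n,im,f:cv2.imwrite(f,im)
a=cv2.resize(t[140:285,300:450],None,fx=4,fy=4,interpolation=cv2.INTER_CUBIC);up(0,a,"pics/t1.png")
a=cv2.resize(s[180:300,190:365],None,fx=4.5,fy=4.5,interpolation=cv2.INTER_CUBIC);up(0,a,"pics/s1.png")
E
```

```text
cup scene (200, 211, 45, 28) [222.7924 225.7781] 640.0 z105 [ 0.5615 -0.4041  0.105 ]
cup top (415, 191, 22, 23) [425.7301 202.1026] 378.5 z105 [ 0.5547 -0.3998  0.105 ]
cup tri [ 0.5552 -0.4021  0.1001]
tt scene (287, 241, 6, 6) [289.4318 243.3333]
tt top (374, 153, 4, 4) [375.2222 154.7778]
[ 0.6782 -0.2823  0.0896]
blue ((338.9825439453125, 202.78138732910156), (4.346114635467529, 30.223440170288086), 85.42607879638672) [array([ 0.5655, -0.154 ,  0.052 ]), array([ 0.5713, -0.2309,  0.052 ]), array([ 0.5601, -0.2315,  0.052 ]), array([ 0.5543, -0.1548,  0.052 ])]
hous ((393.0417175292969, 187.57528686523438), (75.25487518310547, 46.191043853759766), 84.98688507080078) [array([ 0.6912, -0.2648,  0.068 ]), array([ 0.7016, -0.3834,  0.068 ]), array([ 0.508 , -0.3914,  0.068 ]), array([ 0.4986, -0.2762,  0.068 ])]
```

View pics/t1.png

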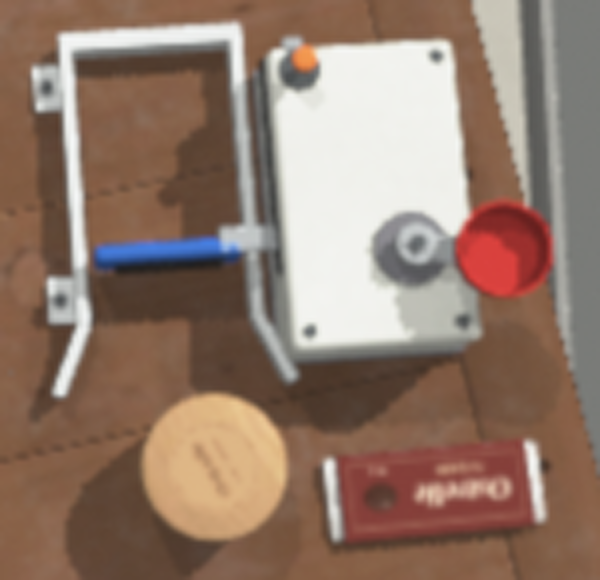

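View pics/s1.png

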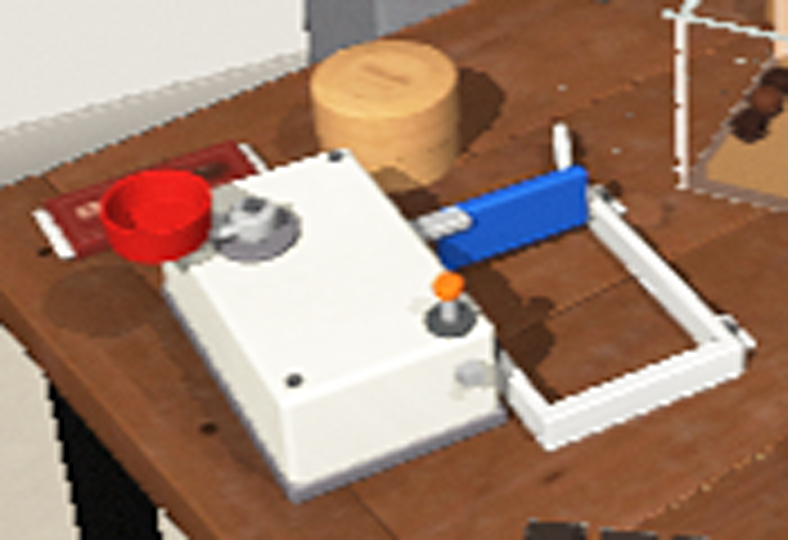

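The crops show the rim of the cup at crop (504,249) top and (157,202) scene, the hub at (417,243) top, housing corners and both rails clear.

Run:
```python
from h import *
from scipy.optimize import least_squares
np.set_printoptions(precision=4,suppress=True)
T=lambda x,y:((x+.5)/4-.5+300,(y+.5)/4-.5+140); S=lambda x,y:((x+.5)/4.5-.5+190,(y+.5)/4.5-.5+180)
print("cup tri",tri(S(157,202),T(504,249)),onz("top",T(504,249),.105),onz("scene",S(157,202),.105))
print("hub tri",tri(S(262,212),T(417,243)),onz("top",T(417,243),.1))
print("tt",tri(S(448,287),T(304,57)))
for a,b in(((62,45),(76,300)),((241,40),(262,315))):
    p,q=onz("top",T(*a),.022),onz("top",T(*b),.022); print("rail",p,q,np.arctan2(*(p-q)[[1,0]]))
A=[(T(268,48),165,-70),(T(450,40),165,-190),(T(480,330),-30,-190),(T(296,348),-30,-70)]
P=np.array([onz("top",a[0],.068) for a in A]);L=np.array([a[1:] for a in A])/1000
# scene corners
B=[(S(290,405),165,-190),(S(492,328),165,-70),(S(342,152),-30,-70)]
P=np.r_[P,[onz("scene",b[0],.068) for b in B]];L=np.r_[L,np.array([b[1:] for b in B])/1000]
def tr(v,l): c,s=np.cos(v[2]),np.sin(v[2]); return v[:2]+np.c_[l[:,0]*c-l[:,1]*s,l[:,0]*s+l[:,1]*c]
f=least_squares(lambda v:(tr(v,L)-P[:,:2]).ravel(),[.54,-.2,0]);v=f.x
print("pose",v,"res mm",f.fun.reshape(-1,2)*1000)
Q=tr(v,np.array([[.03,-.15],[.15,-.09],[0,.053],[0,-.053],[.185,0]]));print("axis",Q[0],"tt",Q[1],Q[2:])
s=cv2.imread("pics/scene0.png");t=cv2.imread("pics/top0.png")
c=blob(mask(t,(8,70,140),(25,200,255),(325,230,385,280)));e=cv2.fitEllipse(c);print("box top",e,onz("top",e[0],.058))
print("box tri",tri(S(385,79),T(215,466)), "r mm",[np.linalg.norm(onz("top",T(215,466),.058)-onz("top",T(143,466),.058))])
```

```text
cup tri [ 0.5558 -0.3992  0.1035] [ 0.5553 -0.3995  0.105 ] [ 0.5583 -0.399   0.105 ]
hub tri [ 0.5639 -0.3479  0.0847] [ 0.5601 -0.3479  0.1   ]
tt [ 0.68   -0.2834  0.0911]
rail [ 0.7085 -0.1331  0.022 ] [ 0.5368 -0.1412  0.022 ] 0.04709144810671706
rail [ 0.7116 -0.2528  0.022 ] [ 0.5263 -0.2622  0.022 ] 0.05060134874886782
pose [ 0.5257 -0.2042  0.0666] res mm [[ 2.5152  1.5218]
 [ 5.5662 -1.1613]
 [-1.8647 -3.5163]
 [ 0.7716  0.9894]
 [ 0.104  -4.6472]
 [ 0.6907  2.9196]
 [-7.7828  3.8941]]
axis [ 0.5657 -0.3518] tt [ 0.6814 -0.284 ] [[ 0.5222 -0.1513]
 [ 0.5293 -0.257 ]
 [ 0.7103 -0.1919]]
box top ((353.4955139160156, 256.107666015625), (35.85993194580078, 37.14031982421875), 127.49124145507812) [ 0.4276 -0.2264  0.058 ]
box tri [ 0.4282 -0.2248  0.056 ] r mm [np.float64(0.04465904173921985)]
```

```bash
cat > m.py <<'E'
from h import *
from scipy.spatial.transform import Rotation as Ro
def dp(c0,pts):
    "world waypoints -> dp rows, from commanded c0"
    w=get_obs()["eef_rot"]; R=Ro.from_quat([0,.990,.1409,0],scalar_first=True) # commanded orientation
    print([ [round(float(x),3) for x in R.inv().apply(np.array(p)-c0)/.25] for p in pts])
E
python3 - <<'E'
from m import *
a=np.array([.1604,-.5517,.2305]);b=np.array([.5555,-.3993,.19])
dp(a,[a+(b-a)*f for f in(.1,.2,.3,.4,.5)])
m=a+(b-a)*.5
dp(m,[m+(b-m)*f for f in(.2,.4,.6,.8,1)])
E
```

```text
[[0.169, -0.014, 0.016], [0.338, -0.029, 0.032], [0.506, -0.043, 0.049], [0.675, -0.058, 0.065], [0.844, -0.072, 0.081]]
[[0.169, -0.014, 0.016], [0.338, -0.029, 0.032], [0.506, -0.043, 0.049], [0.675, -0.058, 0.065], [0.844, -0.072, 0.081]]
```

Request:
arm_command(dp=[[0.17,-0.014,0.016],[0.34,-0.029,0.032],[0.506,-0.043,0.049],[0.675,-0.058,0.065],[0.844,-0.072,0.081]], turn=[[0,0,0],[0,0,0],[0,0,0],[0,0,0],[0,0,0]], jaw=[0,0,0,0,0])

```text
time_s: 0.72
eef_pos: [0.3591, -0.4751, 0.2104]
eef_rot: [-0.0, 0.99, 0.141, -0.0]
wrist_force: [-0.2, -0.1, -0.2]
opening: -0.0
grasp_force: 0.0
```

Request:
arm_command(dp=[[0.17,-0.014,0.016],[0.34,-0.029,0.032],[0.506,-0.043,0.049],[0.675,-0.058,0.065],[0.844,-0.072,0.081]], turn=[[0,0,0],[0,0,0],[0,0,0],[0,0,0],[0,0,0]], jaw=[0,0,0,0,0])

```text
time_s: 1.35
eef_pos: [0.5567, -0.399, 0.19]
eef_rot: [-0.0, 0.99, 0.141, -0.0]
wrist_force: [0.7, -1.1, 0.3]
opening: -0.004
grasp_force: 0.0
```

Request:
arm_command(dp=[[0,0,0],[0,0,0]], turn=[[0,0,0],[0,0,0]], jaw=[0,0])

```text
time_s: 1.6
eef_pos: [0.5551, -0.3997, 0.1901]
eef_rot: [-0.0, 0.99, 0.141, -0.001]
wrist_force: [0.2, -0.2, -0.9]
opening: 0.0
grasp_force: 0.0
```

Request:
arm_command(dp=[[0,0,0.2],[0,0,0.32],[0,0,0.388],[0,0,0.388]], turn=[[0,0,0],[0,0,0],[0,0,0],[0,0,0]], jaw=[0,0,0,0])

```text
time_s: 2.1
eef_pos: [0.5544, -0.3999, 0.0928]
eef_rot: [-0.001, 0.99, 0.14, -0.001]
wrist_force: [0.4, -0.8, 0.7]
opening: 0.002
grasp_force: 0.0
```

Run:
```python
from m import *
t=camera("top");s=camera("scene");
a=cv2.resize(np.hstack([t[140:240,350:450],s[180:280,190:290]]),None,fx=4,fy=4,interpolation=cv2.INTER_CUBIC);cv2.imwrite("pics/d1.png",a)
ax=np.array([.564,-.3497]); 
P=lambda d:np.r_[ax+.05*np.array([np.cos(np.radians(d)),np.sin(np.radians(d))]),.093]
c=np.array([.5555,-.3995,.093]); a0=-99.7
# 100deg/call, 20deg per row; print all calls
for k in range(4):
    b=a0-100*k; c=c if k==0 else P(b)
    dp(c,[P(b-20*i) for i in range(1,6)])
```

```text
[[-0.055, -0.043, 0.0], [-0.094, -0.1, 0.0], [-0.111, -0.168, 0.0], [-0.104, -0.237, 0.0], [-0.074, -0.299, 0.0]]
[[0.05, -0.048, 0.0], [0.113, -0.077, 0.0], [0.183, -0.082, 0.0], [0.249, -0.063, 0.0], [0.306, -0.022, 0.0]]
[[0.039, 0.058, 0.0], [0.056, 0.125, 0.0], [0.049, 0.194, 0.0], [0.018, 0.256, 0.0], [-0.031, 0.305, 0.0]]
[[-0.063, 0.028, 0.0], [-0.133, 0.033, 0.0], [-0.199, 0.014, 0.0], [-0.256, -0.026, 0.0], [-0.295, -0.084, 0.0]]
```

View pics/d1.png

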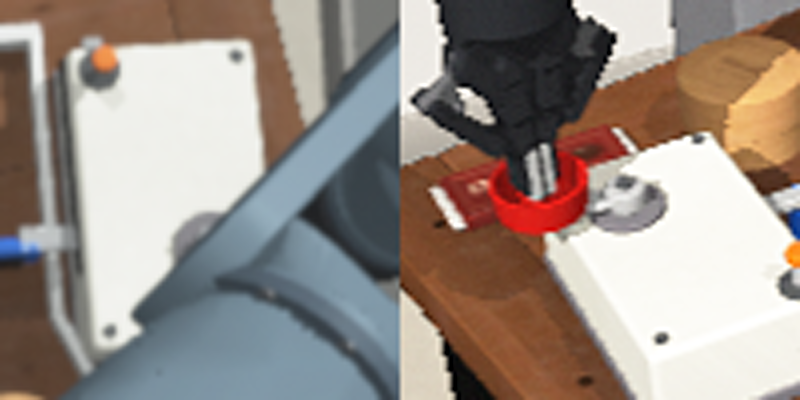

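The fingers stand in the cup (scene crop around (540,180)), clear of its wall. Crank.

Request:
arm_command(dp=[[-0.055,-0.043,0],[-0.094,-0.1,0],[-0.111,-0.168,0],[-0.104,-0.237,0],[-0.074,-0.299,0]], turn=[[0,0,0],[0,0,0],[0,0,0],[0,0,0],[0,0,0]], jaw=[0,0,0,0,0])

```text
time_s: 2.82
eef_pos: [0.5194, -0.339, 0.0988]
eef_rot: [0.007, 0.99, 0.14, 0.003]
wrist_force: [-0.7, -14.1, 1.3]
opening: 0.001
grasp_force: 8.0
```

Run:
```python
from m import *
s=camera("scene");t=camera("top")
for n,im,r in(("s",s,(275,225,300,262)),("t",t,(365,145,385,165))):
    c=blob(mask(im,(6,170,150),(20,255,255),r)); print(n,cv2.boundingRect(c),cen(c))
roi=(190,190,310,260);m=mask(s,(0,200,120),(6,255,255),roi)|mask(s,(174,200,120),(180,255,255),roi)
c=blob(m);print(cv2.boundingRect(c),cv2.contourArea(c),onz("scene",cen(c),.1)); o=get_obs();print(o["eef_pos"],o["wrist_force"])
```

```text
s (287, 241, 6, 6) [289.37984496 243.37984496]
t (374, 153, 4, 4) [375.3030303  154.87878788]
(225, 205, 24, 19) 249.0 [ 0.52434734 -0.3633837   0.1       ]
[ 0.51979095 -0.3350639   0.09810728] [3.67777113 1.39256382 4.24409594]
```

Request:
arm_command(dp=[[0.05,-0.048,0.018],[0.113,-0.077,0.018],[0.183,-0.082,0.018],[0.249,-0.063,0.018],[0.306,-0.022,0.018]], turn=[[0,0,0],[0,0,0],[0,0,0],[0,0,0],[0,0,0]], jaw=[0,0,0,0,0])

```text
time_s: 3.55
eef_pos: [0.5862, -0.3074, 0.09]
eef_rot: [-0.0, 0.99, 0.141, -0.003]
wrist_force: [-14.3, -0.7, 5.3]
opening: 0.004
grasp_force: 6.3
```

Run:
```python
from m import *
s=camera("scene")
a=cv2.resize(s[170:290,180:330],None,fx=4,fy=4,interpolation=cv2.INTER_CUBIC);cv2.imwrite("pics/d2.png",a)
o=get_obs();print(o["eef_pos"],o["wrist_force"],o["torque"])
```

```text
[ 0.5889827  -0.30805781  0.09020108] [-0.35986177 -0.00946714  0.39401466] [-0.00947007  0.0194235  -0.01496226]
```

View pics/d2.png

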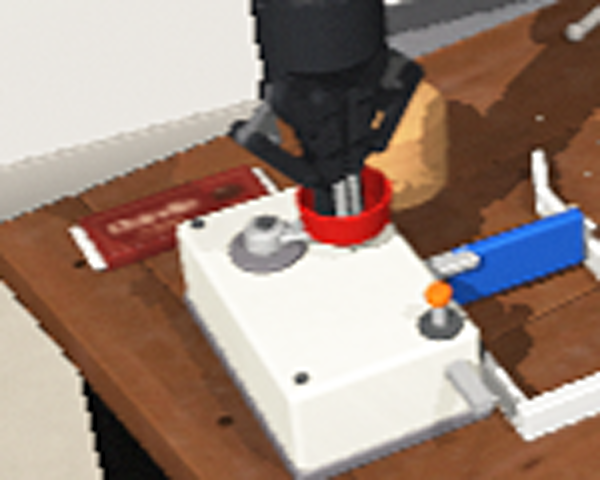

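The cup follows, the pusher has moved back and the tell-tale (438,293) is still up. Continue.

Request:
arm_command(dp=[[0.039,0.058,0],[0.056,0.125,0],[0.049,0.194,0],[0.018,0.256,0],[-0.031,0.305,0]], turn=[[0,0,0],[0,0,0],[0,0,0],[0,0,0],[0,0,0]], jaw=[0,0,0,0,0])

```text
time_s: 4.22
eef_pos: [0.6024, -0.3779, 0.0881]
eef_rot: [-0.004, 0.99, 0.142, -0.001]
wrist_force: [0.8, 12.9, -0.2]
opening: 0.001
grasp_force: 5.2
```

```bash
cat > tt.py <<'E'
from m import *
s=camera("scene");t=camera("top")
for n,im,r in(("s",s,(275,225,300,262)),("t",t,(365,145,385,165))):
    c=blob(mask(im,(6,170,150),(20,255,255),r)); print(n,cv2.boundingRect(c) if c is not None else None)
    if c is not None: print(cen(c))
o=get_obs();print(o["eef_pos"],o["wrist_force"])
ax=np.array([.564,-.3497]); d=o["eef_pos"][:2]-ax; print("r",np.linalg.norm(d),"ang",np.degrees(np.arctan2(d[1],d[0])))
P=lambda d:np.r_[ax+.05*np.array([np.cos(np.radians(d)),np.sin(np.radians(d))]),.0885]
for k in range(4,9):
    b=-99.7-100*(k-1); print(k,b); dp(P(b),[P(b-20*i) for i in range(1,6)])
E
python3 tt.py
```

```text
s (287, 241, 6, 6)
[289.37984496 243.37984496]
t (374, 153, 4, 4)
[375.57777778 154.57777778]
[ 0.60204724 -0.38194269  0.08906468] [-0.16762938  0.611952    0.06659083]
r 0.049871670844944274 ang -40.279214310710934
4 -399.7
[[-0.063, 0.028, 0.0], [-0.133, 0.033, 0.0], [-0.199, 0.014, 0.0], [-0.256, -0.026, 0.0], [-0.295, -0.084, 0.0]]
5 -499.7
[[-0.017, -0.067, 0.0], [-0.01, -0.136, 0.0], [0.021, -0.199, 0.0], [0.07, -0.247, 0.0], [0.134, -0.276, 0.0]]
6 -599.7
[[0.069, -0.005, 0.0], [0.136, 0.014, 0.0], [0.192, 0.055, 0.0], [0.231, 0.112, 0.0], [0.248, 0.18, 0.0]]
7 -699.7
[[-0.007, 0.069, 0.0], [-0.037, 0.132, 0.0], [-0.087, 0.18, 0.0], [-0.151, 0.208, 0.0], [-0.22, 0.213, 0.0]]
8 -799.7
[[-0.067, -0.019, 0.0], [-0.123, -0.06, 0.0], [-0.162, -0.117, 0.0], [-0.179, -0.185, 0.0], [-0.172, -0.254, 0.0]]
```

Request:
arm_command(dp=[[-0.063,0.028,0],[-0.133,0.033,0],[-0.199,0.014,0],[-0.256,-0.026,0],[-0.295,-0.084,0]], turn=[[0,0,0],[0,0,0],[0,0,0],[0,0,0],[0,0,0]], jaw=[0,0,0,0,0])

```text
time_s: 4.95
eef_pos: [0.5303, -0.3843, 0.0925]
eef_rot: [0.004, 0.99, 0.141, 0.005]
wrist_force: [13.4, -2.8, 2.1]
opening: -0.002
grasp_force: 5.4
```

Request:
arm_command(dp=[[-0.017,-0.067,0],[-0.01,-0.136,0],[0.021,-0.199,0]], turn=[[0,0,0],[0,0,0],[0,0,0]], jaw=[0,0,0])

```text
time_s: 5.32
eef_pos: [0.5203, -0.3386, 0.0933]
eef_rot: [0.007, 0.99, 0.14, 0.004]
wrist_force: [4.2, -14.1, 0.8]
opening: 0.001
grasp_force: 6.0
```

```bash
python3 tt.py|head -7; python3 -c "
from m import *
ax=np.array([.564,-.3497])
P=lambda d:np.r_[ax+.05*np.array([np.cos(np.radians(d)),np.sin(np.radians(d))]),.0885]
for k in range(8):
    b=-559.7-80*k; print(b); dp(P(b),[P(b-20*i) for i in range(1,5)])"
```

```text
s (287, 240, 6, 7)
[289.34782609 243.06521739]
t (374, 154, 4, 3)
[375.37037037 154.92592593]
[ 0.51879623 -0.33414697  0.09171598] [-1.48239236 -1.52053739  0.28435589]
r 0.047804580309048925 ang 161.01346307795882
4 -399.7
-559.7
[[0.05, -0.048, 0.0], [0.113, -0.077, 0.0], [0.183, -0.082, 0.0], [0.249, -0.063, 0.0]]
-639.7
[[0.056, 0.041, 0.0], [0.095, 0.098, 0.0], [0.112, 0.166, 0.0], [0.105, 0.235, 0.0]]
-719.7
[[-0.03, 0.062, 0.0], [-0.08, 0.111, 0.0], [-0.144, 0.139, 0.0], [-0.213, 0.144, 0.0]]
-799.7
[[-0.067, -0.019, 0.0], [-0.123, -0.06, 0.0], [-0.162, -0.117, 0.0], [-0.179, -0.185, 0.0]]
-879.7
[[0.007, -0.069, 0.0], [0.037, -0.132, 0.0], [0.087, -0.18, 0.0], [0.151, -0.208, 0.0]]
-959.7
[[0.069, -0.005, 0.0], [0.136, 0.014, 0.0], [0.192, 0.055, 0.0], [0.231, 0.112, 0.0]]
-1039.7
[[0.017, 0.067, 0.0], [0.01, 0.136, 0.0], [-0.021, 0.199, 0.0], [-0.07, 0.247, 0.0]]
-1119.7
[[-0.063, 0.028, 0.0], [-0.133, 0.033, 0.0], [-0.199, 0.014, 0.0], [-0.256, -0.026, 0.0]]
```

Request:
arm_command(dp=[[0.05,-0.048,0],[0.113,-0.077,0],[0.183,-0.082,0],[0.249,-0.063,0]], turn=[[0,0,0],[0,0,0],[0,0,0],[0,0,0]], jaw=[0,0,0,0])

```text
time_s: 5.92
eef_pos: [0.5705, -0.3022, 0.0897]
eef_rot: [0.001, 0.99, 0.141, -0.003]
wrist_force: [-12.2, -4.9, 5.6]
opening: -0.001
grasp_force: 6.0
```

Request:
arm_command(dp=[[0.056,0.041,0],[0.095,0.098,0],[0.112,0.166,0],[0.105,0.235,0]], turn=[[0,0,0],[0,0,0],[0,0,0],[0,0,0]], jaw=[0,0,0,0])

```text
time_s: 6.42
eef_pos: [0.6116, -0.346, 0.0872]
eef_rot: [-0.005, 0.99, 0.141, -0.003]
wrist_force: [-8.2, 11.0, 0.9]
opening: 0.001
grasp_force: 5.8
```

Request:
arm_command(dp=[[-0.03,0.062,0],[-0.08,0.111,0],[-0.144,0.139,0],[-0.213,0.144,0]], turn=[[0,0,0],[0,0,0],[0,0,0],[0,0,0]], jaw=[0,0,0,0])

```text
time_s: 6.92
eef_pos: [0.5746, -0.3958, 0.0883]
eef_rot: [-0.003, 0.99, 0.141, 0.001]
wrist_force: [10.8, 10.7, 1.6]
opening: 0.001
grasp_force: 6.3
```

Request:
arm_command(dp=[[-0.067,-0.019,0],[-0.123,-0.06,0],[-0.162,-0.117,0],[-0.179,-0.185,0]], turn=[[0,0,0],[0,0,0],[0,0,0],[0,0,0]], jaw=[0,0,0,0])

```text
time_s: 7.42
eef_pos: [0.5171, -0.3673, 0.0897]
eef_rot: [0.0, 0.99, 0.141, 0.0]
wrist_force: [1.0, -1.8, 0.3]
opening: 0.006
grasp_force: 0.8
```

```bash
python3 tt.py|head -7
```

```text
s (287, 244, 6, 6)
[289.48148148 246.36296296]
t (373, 154, 5, 4)
[374.78431373 155.62745098]
[ 0.51661753 -0.36576605  0.08920865] [ 0.4662462  -0.24947896 -0.6898738 ]
r 0.050032153498984155 ang -161.26966741541642
4 -399.7
```

The force fell to nothing and the tell-tale dropped by 3 px, so the brake has let go. Lift straight out and go behind the box.

Request:
arm_command(dp=[[0,0,-0.15],[0,0,-0.35],[0,0,-0.46],[0,0,-0.46]], turn=[[0,0,0],[0,0,0],[0,0,0],[0,0,0]], jaw=[0,0,0,0])

```text
time_s: 8.02
eef_pos: [0.5188, -0.3689, 0.2076]
eef_rot: [0.002, 0.99, 0.141, 0.002]
wrist_force: [-0.1, 0.1, 0.4]
opening: 0.002
grasp_force: 0.0
```

Request:
arm_command(dp=[[-0.11,-0.17,0],[-0.22,-0.35,0],[-0.34,-0.53,0],[-0.45,-0.705,0],[-0.45,-0.705,0]], turn=[[0,0,0.11],[0,0,0.22],[0,0,0.33],[0,0,0.435],[0,0,0.435]], jaw=[0.6,0.6,0.6,0.6,0.6])

```text
time_s: 8.65
eef_pos: [0.3574, -0.2264, 0.2021]
eef_rot: [-0.002, 1.0, 0.027, -0.001]
wrist_force: [0.6, -0.7, 0.4]
opening: 0.601
grasp_force: 0.0
```

Run:
```python
from m import *
t=camera("top");s=camera("scene")
a=cv2.resize(np.hstack([t[140:285,300:450],s[175:320,185:335]]),(800,387),interpolation=cv2.INTER_CUBIC);cv2.imwrite("pics/e1.png",a)
o=get_obs();print(o["eef_pos"],o["opening"],o["wrist_force"])
print(Ro.from_quat(o["eef_rot"],scalar_first=True).as_matrix().round(3))
c=blob(mask(t,(100,150,60),(125,255,255),(315,150,375,215)));print("blue",[onz("top",p,.052)for p in cv2.boxPoints(cv2.minAreaRect(c))])
```

```text
[ 0.36011163 -0.2294819   0.20383159] 0.6005734206011475 [ 0.20434469 -0.27683462 -0.88540347]
[[ 0.998  0.055 -0.   ]
 [ 0.055 -0.998  0.   ]
 [-0.    -0.    -1.   ]]
blue [array([ 0.68932174, -0.14759129,  0.052     ]), array([ 0.69199292, -0.23337189,  0.052     ]), array([ 0.67755406, -0.23353641,  0.052     ]), array([ 0.67491023, -0.14793917,  0.052     ])]
```

View pics/e1.png

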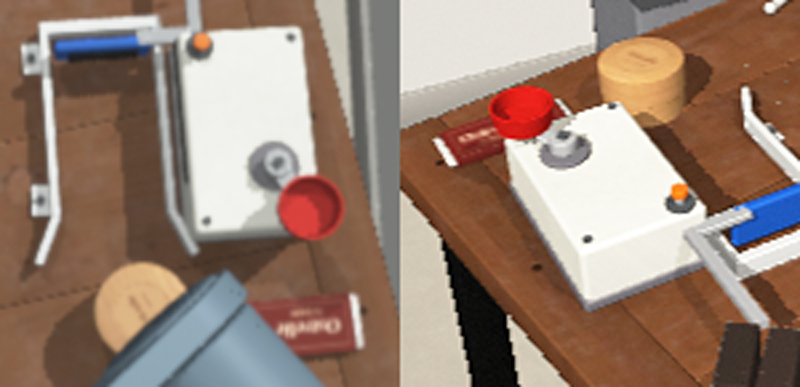

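The cup is free, the tell-tale is low, the pusher stands at the far end with its face about 150 mm in, and the box is untouched. Descend and push.

Request:
arm_command(dp=[[0,0,0.22],[0,0,0.44],[0,0,0.64],[0,0,0.766],[0,0,0.766]], turn=[[0,0,0],[0,0,0],[0,0,0],[0,0,0],[0,0,0]], jaw=[0.6,0.6,0.6,0.6,0.6])

```text
time_s: 9.38
eef_pos: [0.359, -0.2284, 0.0101]
eef_rot: [-0.002, 1.0, 0.028, -0.002]
wrist_force: [-0.0, -0.4, 0.3]
opening: 0.598
grasp_force: 0.0
```

Request:
arm_command(dp=[[0.07,0,0],[0.14,-0.016,0],[0.21,-0.034,0],[0.28,-0.054,0],[0.35,-0.072,0]], turn=[[0,0,0],[0,0,0],[0,0,0],[0,0,0],[0,0,0]], jaw=[0.6,0.6,0.6,0.6,0.6])

```text
time_s: 10.0
eef_pos: [0.4479, -0.206, 0.0131]
eef_rot: [0.0, 1.0, 0.028, 0.0]
wrist_force: [-1.5, -0.5, 0.5]
opening: 0.6
grasp_force: 0.5
```

Run:
```python
from m import *
t=camera("top");s=camera("scene")
a=cv2.resize(np.hstack([t[140:285,300:450],s[175:320,185:335]]),(800,387),interpolation=cv2.INTER_CUBIC);cv2.imwrite("pics/f1.png",a)
o=get_obs();print(o["eef_pos"],o["opening"],o["wrist_force"])
```

```text
[ 0.44852771 -0.20617793  0.01315347] 0.6017860086992604 [-0.26445365  0.56748497 -0.05828689]
```

View pics/f1.png

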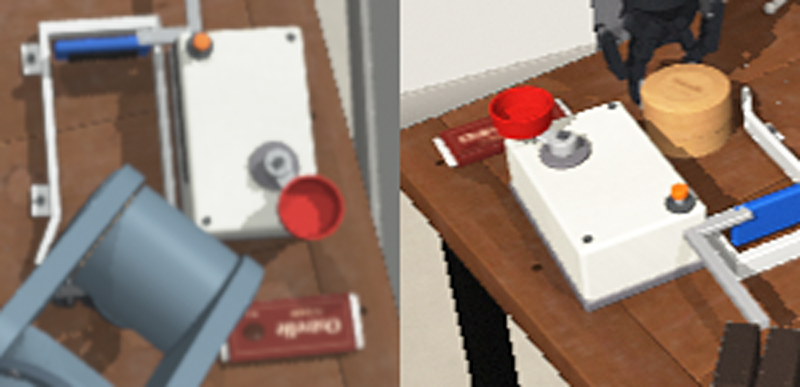

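The box is cradled at the flare (scene crop (688,100)), bystanders and crank untouched. Measure it, then push straight on.

Request:
arm_command(dp=[[0.05,0,0],[0.1,0,0],[0.15,0,0],[0.2,0,0],[0.25,0,0]], turn=[[0,0,0],[0,0,0],[0,0,0],[0,0,0],[0,0,0]], jaw=[0.6,0.6,0.6,0.6,0.6])

```text
time_s: 10.72
eef_pos: [0.5097, -0.2032, 0.0127]
eef_rot: [-0.0, 1.0, 0.027, -0.0]
wrist_force: [0.5, -0.6, 0.5]
opening: 0.601
grasp_force: 0.2
```

```bash
cat > bx.py <<'E'
from m import *
s=camera("scene")
c=blob(mask(s,(8,70,185),(28,200,255),(270,180,345,260)));e=cv2.fitEllipse(cv2.convexHull(c));X=onz("scene",e[0],.058)
d=X[:2]-[.526,-.202];k,z=np.cos(.055),np.sin(.055)
print(e,X,"loader",k*d[0]+z*d[1],-z*d[0]+k*d[1]);print(get_obs()["eef_pos"],get_obs()["wrist_force"])
E
python3 bx.py
```

```text
((303.58184814453125, 226.1387939453125), (33.35749816894531, 40.742366790771484), 124.82401275634766) [ 0.59265415 -0.2095793   0.058     ] loader 0.06613670800675986 -0.011231973802695262
[ 0.51123251 -0.20344987  0.0131583 ] [ 0.05312634 -0.31341783  0.50223974]
```

Request:
arm_command(dp=[[0.035,0,0],[0.07,0,0],[0.1,0,0],[0.125,0,0],[0.125,0,0]], turn=[[0,0,0],[0,0,0],[0,0,0],[0,0,0],[0,0,0]], jaw=[0.6,0.6,0.6,0.6,0.6])

```text
time_s: 11.4
eef_pos: [0.5406, -0.2015, 0.0129]
eef_rot: [0.0, 1.0, 0.028, 0.0]
wrist_force: [0.5, 0.3, -0.3]
opening: 0.594
grasp_force: 0.0
```

```bash
python3 bx.py
```

```text
((309.06390380859375, 231.92259216308594), (33.404232025146484, 41.545509338378906), 125.66487121582031) [ 0.62116196 -0.20729407  0.058     ] loader 0.09472703358001675 -0.01051732932016946
[ 0.54024204 -0.20143734  0.0128079 ] [-0.33194486  0.51471483 -0.36907503]
```

Request:
arm_command(dp=[[-0.04,0,0],[-0.1,0,0],[-0.2,0,-0.15],[-0.35,0,-0.35],[-0.5,0,-0.5]], turn=[[0,0,0],[0,0,0],[0,0,0],[0,0,0],[0,0,0]], jaw=[0.6,0.6,0.6,0.6,0.6])

```text
time_s: 12.08
eef_pos: [0.4135, -0.2084, 0.1392]
eef_rot: [0.0, 1.0, 0.027, 0.0]
wrist_force: [0.7, 0.1, 0.2]
opening: 0.601
grasp_force: 0.0
```

Request:
arm_command(dp=[[-0.2,0.2,-0.15],[-0.3,0.4,-0.3],[-0.4,0.6,-0.4],[-0.4,0.8,-0.4],[-0.4,0.95,-0.4]], turn=[[0,0,0],[0,0,0],[0,0,0],[0,0,0],[0,0,0]], jaw=[0.6,0.6,0.6,0.6,0.6])

```text
time_s: 12.7
eef_pos: [0.3266, -0.4536, 0.2389]
eef_rot: [0.001, 1.0, 0.026, 0.0]
wrist_force: [-0.1, 0.0, 0.7]
opening: 0.603
grasp_force: 0.0
```

```bash
python3 bx.py
python3 - <<'E'
from m import *
t=camera("top");s=camera("scene")
a=cv2.resize(np.hstack([t[140:285,300:450],s[175:320,185:335]]),(800,387),interpolation=cv2.INTER_CUBIC);cv2.imwrite("pics/g1.png",a)
c=blob(mask(t,(8,70,140),(25,200,255),(315,150,375,225)));e=cv2.fitEllipse(c);X=onz("top",e[0],.058)
d=X[:2]-[.526,-.202];print(e,X,"loader",d[0]+.055*d[1],d[1]-.055*d[0],get_obs()["time_s"])
c=blob(mask(t,(100,150,60),(125,255,255),(315,145,375,215)));print("blue",[onz("top",p,.052)for p in cv2.boxPoints(cv2.minAreaRect(c))])
E
```

```text
((308.6331481933594, 231.6944580078125), (33.54813003540039, 40.306983947753906), 129.0822296142578) [ 0.61980933 -0.20785744  0.058     ] loader 0.09334548538670404 -0.011005498190309843
[ 0.32628436 -0.45736059  0.2381438 ] [-2.4553346  -0.5311511   0.61761558]
((341.8833923339844, 192.55245971679688), (34.416744232177734, 35.28682327270508), 131.74551391601562) [ 0.58812406 -0.20016249  0.058     ] loader 0.06222512730876655 -0.0015793170704189747 12.85
blue [array([ 0.68923525, -0.14767983,  0.052     ]), array([ 0.69190361, -0.23337288,  0.052     ]), array([ 0.67755406, -0.23353641,  0.052     ]), array([ 0.67491286, -0.1480254 ,  0.052     ])]
```

View pics/g1.png

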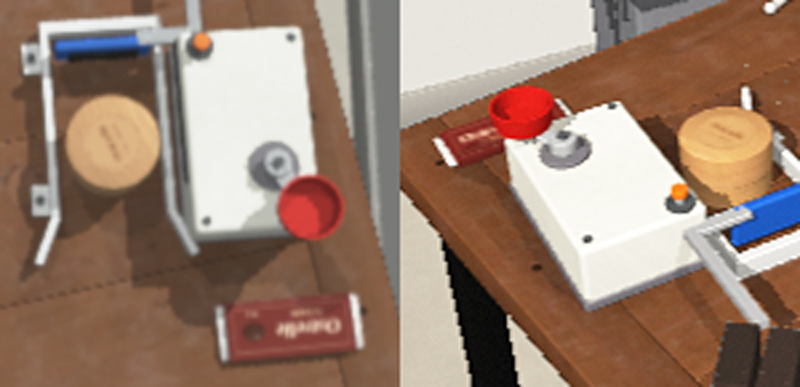

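The box is upright in the channel, its centre 62 mm past the mouth, and the pusher has not moved since the release. The tell-tale is down and the bar untouched. Hand in.

```bash
python3 -c "
from bench import *
print(hand_in())"
```

```text
the job is handed in; nothing more can be done
None
```

I wound the crank back until the brake released, stopping at most about 80° past that point, slid the tall box upright to 62 mm past the channel mouth (wholly inside) without shoving the pusher or touching the low box or bar, and handed the job in at about 13 s; no verdict was returned.

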